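# Draw the red-handled setting rod from its tube and lay it on the stage

## Task

Draw the red-handled setting rod straight out of its storage tube and lay it gently in the two V rests of the cross slide stage, centred over them, then let go. Leave the blue-handled rod in its tube.

Things in the scene. Friction and masses are not known exactly. Their poses are not given: they have to be found in the camera images.
- red_rod: Setting rod, 0.18 kg: round steel shaft 130 mm long, 14 mm thick, then a red plastic handle 55 mm long, 18 mm square. Origin on the axis at mid-shaft; x along the axis to the handle: shaft x = -65 to 65 mm, handle 65 to 120 mm. It starts level in its tube, axis 44 mm above the bench, handle sides upright; 10 mm of shaft and the handle stick out of the mouth.
- red_tube: Fixed level aluminium tube holding the red rod: 150 mm long, 30 mm outside, 22 mm bore, axis 48 mm above the bench, on two black saddles and a 60 mm wide foot plate. Origin on the bench under mid-tube; x runs along the tube to the open mouth (x = 75 mm), z up. The rod is out once its origin is beyond x = 140 mm.
- stage: Fixed grey stage, 110 (x) by 150 mm (y), top plate 50 mm high, brass knob on its +y side. Two dark V rests 12 mm thick at x = -35 and 35 mm; 90 degree V along x, 50 mm wide at the top; tops 95 mm, root 70 mm above the bench. Origin on the bench under the midpoint between the rests. A shaft lying in both has its axis 80 mm above the bench; its handle may overhang either end.
- blue_rod: The same rod with a blue handle, in a second tube like the first, beside it. To be left alone. Origin and axes as for the red rod.
Things that resemble listed ones, but are neither listed nor needed, are in the scene too. Leave any green or orange look-alike of the red_rod alone. Leave any yellow look-alike of the red_tube alone.

How it is judged:
On the way:
1. the red rod is drawn wholly out of its tube (x of red_rod in the frame of red_tube above 0.142 m), for 0.1 s.
At the end, for the whole second after the job is handed in: The red rod lies at rest and released in both V rests of the stage: the middle of its shaft within 20 mm horizontally of the middle between the rests, its axis 80 +- 6 mm above the bench and within 10 degrees of the V direction; the blue rod is within 20 mm of where it started (horizontal distance between red_rod and stage below 0.02 m and z of red_rod in the frame of stage between 0.074 and 0.086 m and angle between the x axis of red_rod and the x axis of stage, either way round below 0.17 rad and linear speed of red_rod below 0.02 m/s and contact force between red_rod and stage above 0.3 N and distance of blue_rod from where it was at the start of the episode below 0.02 m); the robot touches nothing.
It fails at once if the blue rod is moved more than 20 mm (distance of blue_rod from where it was at the start of the episode above 0.02 m).
It fails at once if the red rod is dropped or thrown (falling freely faster than 0.6 m/s) (linear speed of red_rod above 0.6 m/s and contact force between the fingers and red_rod below 0.2 N).
It also fails if it takes over 43 s, if anything falls off the work surface, if the arm or the gripper's body presses on something with over 40 N, if the wrist force passes 120 N, or if a joint passes its speed limit or range.

## Robot

A 6-joint arm with a two-finger parallel gripper is mounted at the origin on the work surface. World frame = base frame: x ahead of the robot, y to its left, z up, the work surface at z = 0. Lengths are in m, angles in rad, forces in N, time in s.
With the tool pointing down it reaches from about 0.35 to 0.925 m from the base axis. Payload 6.4 kg.
Tool frame: the origin (TCP) lies between the finger pads; the fingertips stand bot.finger_overhang ahead of it and the grasp point (between the pads) lies 11 mm behind it (bot.finger_overhang is the distance from the TCP to the fingertips, in m); z points along the fingers, y is the line along which they close (so a half turn about z gives the same grasp; the last joint's range is limited). The gripper opens to 94 mm and grips with 3 to 60 N. Pads are 16 mm wide; open, the fingers measure 119 mm over their backs; the gripper's body (75 mm by 177 mm) begins 78 mm behind the grasp point.
Start: joints at [-1.405, 0.245, 1.558, -0, 1.339, -0.174], TCP at [0.217, -0.613, 0.213] pointing down, gripper open.
Joint ranges: [-3.13, 3.13], [-1.02, 2.26], [0.13, 2.54], [-0.95, 4.09], [0.21, 2.88], [-2.74, 2.74]. Speed limits (rad/s): [2.57, 2.57, 3.14, 3.14, 3.14, 3.14].

## Interface

Orientations are given as a rotation vector (axis times angle).
In Python, from workcell import bot, vision gives the robot as it stands.
- The arm moves only by the shell command python3 -m inch 'ROWS' [FORCE]. ROWS is a JSON object of lists of equal length, an entry for each row: "rot": the turn, a rotation vector about the world's x, y, z in degrees, a list of three; "linear": the shift along the world's x, y, z in mm, a list of three; "claw": the opening in per cent of the stroke, from 0 (shut) to 100 (fully open). In form: {"rot": [[wx, wy, wz], ...], "linear": [[x, y, z], ...], "claw": [claw, ...]}. A call has exactly 5 rows; each row shifts and turns the commanded pose from where the row before left it; what a row does not reach is not made up. A row lasts 1/12 s, in which the tool goes at most 41.7 mm and 7.16 degrees, less where a joint would pass 70% of its speed; a pose out of reach is approached as far as the arm can. A call is refused whole if a number of a shift passes 41.7 or a number of a turn 7.16, either way. A call with a gripper value outside its range is refused whole. The fingers move at their own pace and stop on an object; FORCE is the grip in N (left out, the last holds). Time passes only in rows, so rows that do not move let the fingers close, or fill a call up. It gives the time, the measured TCP pose, the force, the opening and the grip force at its end, in the units of the state.
- bot.get_obs(): the state, without advancing time (a new reading comes with each control period).
- vision.capture(name): name is "side" or "top" or "wrist"; returns a dict with "pixels" (480x640x3 uint8, blue, green, red), "fx", "fy", "cx", "cy" (pixels), "dist" ([k1, k2, p1, p2, k3] as OpenCV has them; the pictures are not rectified), "rvec" (rotation vector, rad) and "tvec" (3), from world to camera coordinates, as OpenCV has them; the wrist camera has in their place "mount" (4x4, takes a point from camera to tool coordinates, whose origin is the TCP and whose axes are the flange's). Camera axes: x right, y down, z forward; pixel columns grow to the right and rows downward; lengths in m; the calibration is good to about 2 mm. A picture is of the moment at which its call begins: read the wrist's pose just before it. There is no depth.
- bot.close_job(): hands the job in; it is judged then, once.
The state is a dict: "time": time; "q": joint angles; "qd": joint speeds; "joint_efforts": joint torques, N m; "ee_pos": TCP position; "orientation": TCP orientation; "wrist_force": force on the tool from outside, world axes, zero at the start; "moment": the same for the moment, N m; "opening": finger opening in m; "grasp_force": force on a finger pad.
Only numpy, scipy, OpenCV 4.12 (cv2) and the standard library are available. Lean on these libraries where they do the work, as an engineer would, in place of code of your own. Each camera call takes 0.05 s, during which the arm holds its last target. There are 200 camera calls.

## Working session

There is one attempt and no reset: what is moved stays moved. The work goes in short steps, Python scripts to look and compute and a shell command to move; the robot and the scene stay as the last step left them, time stands still between calls to the robot, and variables do not carry over. Pictures are saved under pics/ and viewed, at most 10 in all, crops included, and the job is handed in when it is done.

```bash
mkdir -p pics
cat > h.py <<'E'
import numpy as np, cv2, pickle
from workcell import bot, vision
def snap(n,f):
    o=bot.get_obs(); c=vision.capture(n); c['obs']=o; cv2.imwrite(f'pics/{f}.png',c['pixels']); pickle.dump(c,open(f'pics/{f}.pkl','wb')); return c
def load(f): return pickle.load(open(f'pics/{f}.pkl','rb'))
def rays(c,uv):
    K=np.array([[c['fx'],0,c['cx']],[0,c['fy'],c['cy']],[0,0,1.]])
    p=cv2.undistortPoints(np.array(uv,float).reshape(-1,1,2),K,np.array(c['dist'],float)).reshape(-1,2)
    d=np.c_[p,np.ones(len(p))]
    if 'mount' in c:
        T=np.eye(4);T[:3,:3]=cv2.Rodrigues(np.array(c['obs']['orientation'],float))[0];T[:3,3]=c['obs']['ee_pos'];T=T@np.array(c['mount']);return T[:3,3],d@T[:3,:3].T
    R=cv2.Rodrigues(np.array(c['rvec'],float))[0]; return -R.T@np.array(c['tvec'],float).ravel(), d@R
def onz(c,uv,z):
    o,d=rays(c,uv); return o+d*((z-o[2])/d[:,2])[:,None]
E
python3 - <<'E'
from h import *
a=snap('top','top0');b=snap('side','side0');snap('wrist','w0')
o=a['obs'];print({k:o[k] for k in('time','ee_pos','orientation','wrist_force','opening')},bot.finger_overhang)
for c in(a,b):print(rays(c,[[320,240]]))
E
```

```text
{'time': 0.0, 'ee_pos': array([ 0.21653788, -0.61226407,  0.21238089]), 'orientation': array([-3.09453024e+00, -5.30853888e-01,  1.80741772e-05]), 'wrist_force': array([ 0.18432056, -0.10731474,  0.08776558]), 'opening': 0.09376265093165176} 0.008
(array([0.47734473, 0.1185089 , 0.99734761]), array([[ 1.14423130e-01, -5.67951557e-04, -9.93713609e-01]]))
(array([ 0.30059493, -0.68090947,  0.75862642]), array([[ 0.27434585,  0.72754038, -0.62883568]]))
```

View pics/top0.png

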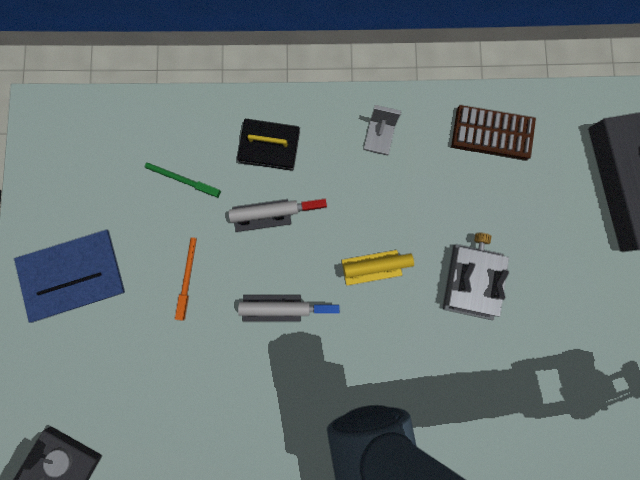

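View pics/side0.png

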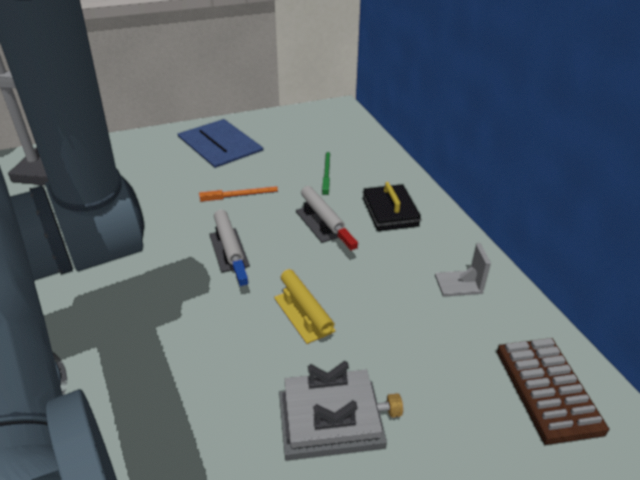

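Top view: candidates for the rod are red (315,204), blue (327,309), green (182,180) and orange (187,280). The red handle at (315,204), sticking out of the silver tube at (263,212), fits the description. The green and orange ones lie loose, and the yellow tube at (378,266) is a decoy. The stage is at (477,282), with its knob at (483,238). I'll measure and confirm with a crop.

Run:
```python
from h import *
def big(m,n=1):
    cs=cv2.findContours(m.astype(np.uint8),cv2.RETR_EXTERNAL,cv2.CHAIN_APPROX_NONE)[0]
    return sorted(cs,key=cv2.contourArea)[::-1][:n]
for f in('top0','side0'):
    c=load(f);h=cv2.cvtColor(c['pixels'],cv2.COLOR_BGR2HSV);H,S,V=[h[...,i].astype(int) for i in range(3)]
    m=((H<5)|(H>175))&(S>170)&(V>90)
    x0,y0,w,hh=(200,180,150,70) if f=='top0' else (290,170,90,90)
    mm=np.zeros_like(m);mm[y0:y0+hh,x0:x0+w]=m[y0:y0+hh,x0:x0+w]
    k=big(mm)[0];r=cv2.minAreaRect(k);b=cv2.boxPoints(r);print(f,'red',r)
    e=sorted([(b[i]+b[(i+1)%4])/2 for i in range(4)],key=lambda p:np.linalg.norm(p-np.array(r[0])))[2:]
    P=onz(c,e,.048);print(P,np.linalg.norm(P[0]-P[1]));P=P[np.argsort(-P[:,1])];d=P[1]-P[0];print('yaw',np.degrees(np.arctan2(d[1],d[0])))
    if f=='top0':
        m=(V<75);mm=np.zeros_like(m);mm[255:310,455:512]=m[255:310,455:512]
        for k in big(mm,3):
            r=cv2.minAreaRect(k);print('rest',cv2.contourArea(k),r,onz(c,[r[0]],.088))
        kb=(H>12)&(H<28)&(S>120);mm=np.zeros_like(m);mm[225:255,465:500]=kb[225:255,465:500]
        k=big(mm)[0];print('knob',onz(c,[cv2.minAreaRect(k)[0]],.03))
        m=(V>105)&(S<40);mm=np.zeros_like(m);mm[190:230,215:305]=m[190:230,215:305];k=big(mm)[0];r=cv2.minAreaRect(k);print('tube',r,onz(c,cv2.boxPoints(r),.05))
c=load('top0')['pixels']
A=cv2.resize(c[185:240,215:335],None,fx=6,fy=5.4,interpolation=cv2.INTER_CUBIC)[:290]
B=cv2.resize(c[225:325,430:520],None,fx=3,fy=3,interpolation=cv2.INTER_CUBIC)
out=np.zeros((595,720,3),np.uint8);out[:290]=A[:,:720];out[295:595,:270]=B
cv2.imwrite('pics/crop.png',out)
```

```text
top0 red ((313.6703186035156, 204.27731323242188), (7.335085868835449, 23.591222763061523), 82.40535736083984)
[[0.67001278 0.10494658 0.048     ]
 [0.66362264 0.15703902 0.048     ]] 0.052482914075314524
yaw -83.00651530194916
rest 345.5 ((496.2212829589844, 283.6814270019531), (20.22177505493164, 28.47013282775879), 3.814074993133545) [[ 0.4863941  -0.24552847  0.088     ]]
rest 329.0 ((464.5, 273.0), (36.0, 19.0), 90.0) [[ 0.50910987 -0.18162745  0.088     ]]
rest 1.5 ((458.0, 308.5), (1.0, 2.0), 90.0) [[ 0.43669079 -0.16387562  0.088     ]]
knob [[ 0.58899892 -0.24540064  0.03      ]]
tube ((259.5, 209.5), (39.0, 89.0), 90.0) [[0.70146065 0.35003209 0.05      ]
 [0.69908822 0.15218292 0.05      ]
 [0.61127276 0.15288766 0.05      ]
 [0.61382877 0.34832497 0.05      ]]
side0 red ((347.97686767578125, 238.15028381347656), (22.5793399810791, 8.386611938476562), 53.74616622924805)
[[0.66449789 0.15984614 0.048     ]
 [0.66718784 0.09618479 0.048     ]] 0.06371814913875086
yaw -87.58046384133989
```

View pics/crop.png

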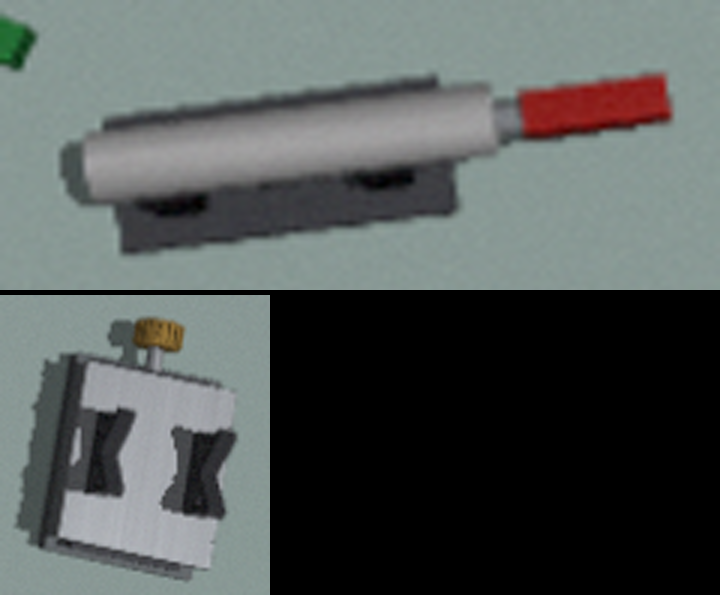

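The crop confirms it: the red handle sits in the silver tube's mouth (about 300–326 px across in the top view). The stage V rests are at about (467,278) and (498,285). Moving to hover above the handle.

```bash
python3 -m inch '{"rot":[[0,0,3.1],[0,0,3.1],[0,0,3.1],[0,0,3.1],[0,0,3.1]],"linear":[[18,29.5,0],[18,29.5,0],[18,29.5,0],[18,29.5,0],[18,29.5,0]],"claw":[100,100,100,100,100]}' 50
python3 -m inch '{"rot":[[0,0,3.1],[0,0,3.1],[0,0,3.1],[0,0,3.1],[0,0,3.1]],"linear":[[18,29.5,0],[18,29.5,0],[18,29.5,0],[18,29.5,0],[18,29.5,0]],"claw":[100,100,100,100,100]}'
python3 -m inch '{"rot":[[0,0,3.1],[0,0,3.1],[0,0,3.1],[0,0,3.1],[0,0,3.1]],"linear":[[18,29.5,0],[18,29.5,0],[18,29.5,0],[18,29.5,0],[18,29.5,0]],"claw":[100,100,100,100,100]}'
python3 -m inch '{"rot":[[0,0,3.1],[0,0,3.1],[0,0,3.1],[0,0,3.1],[0,0,3.1]],"linear":[[18,29.5,0],[18,29.5,0],[18,29.5,0],[18,29.5,0],[18,29.5,0]],"claw":[100,100,100,100,100]}'
python3 - <<'E'
from h import *
c=snap('wrist','w1');print(np.array(c['mount']).round(3).tolist(),c['obs']['ee_pos'])
P=onz(c,[[320,240],[0,0],[640,480]],.05);print(P)
E
```

```text
time: 0.57
ee_pos: [0.3071, -0.4637, 0.213]
orientation: [-2.995, -0.947, -0.0]
wrist_force: [0.4, -0.1, 0.3]
opening: 0.0946
grasp_force: 0.0
time: 0.98
ee_pos: [0.3971, -0.3161, 0.2132]
orientation: [-2.84, -1.343, 0.0]
wrist_force: [0.4, -0.1, 0.1]
opening: 0.0941
grasp_force: 0.0
time: 1.4
ee_pos: [0.4871, -0.1686, 0.2133]
orientation: [-2.633, -1.714, 0.0]
wrist_force: [0.4, 0.0, -0.6]
opening: 0.0942
grasp_force: 0.0
time: 1.82
ee_pos: [0.5771, -0.0211, 0.2132]
orientation: [-2.377, -2.053, 0.0]
wrist_force: [-1.2, -0.5, -0.2]
opening: 0.0939
grasp_force: 0.0
[[0.001, -0.968, -0.253, 0.074], [1.0, 0.001, 0.0, 0.0], [0.0, -0.253, 0.968, -0.17], [0.0, 0.0, 0.0, 1.0]] [ 0.57711193 -0.02109156  0.21319593]
[[ 0.57185723 -0.03512568  0.05      ]
 [ 0.33596444  0.21068875  0.05      ]
 [ 0.91168559 -0.38920294  0.05      ]]
```

View pics/w1.png

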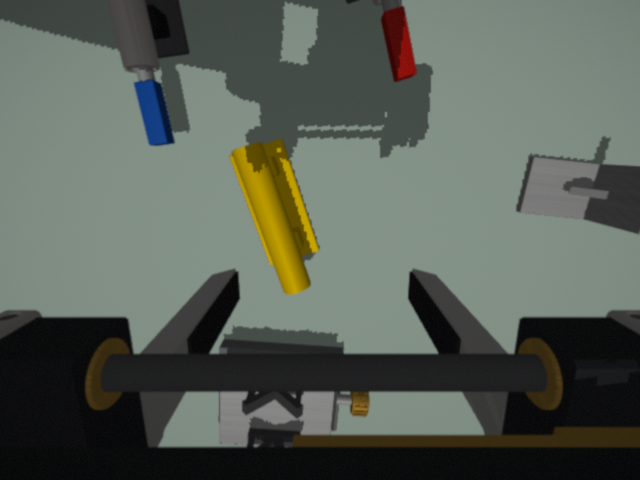

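The wrist view shows the red handle at about (398,45), blue at (154,112) and the yellow decoy at (272,215). Moving closer and measuring there.

```bash
python3 -m inch '{"rot":[[0,0,3.1],[0,0,3.1],[0,0,3.1],[0,0,3.1],[0,0,3.1]],"linear":[[17,18,0],[17,18,0],[17,18,0],[17,18,0],[17,18,0]],"claw":[100,100,100,100,100]}'
python3 - <<'E'
from h import *
c=snap('wrist','w2');h=cv2.cvtColor(c['pixels'],cv2.COLOR_BGR2HSV);H,S,V=[h[...,i].astype(int) for i in range(3)]
m=((H<5)|(H>175))&(S>150)&(V>60)
k=max(cv2.findContours(m.astype(np.uint8),0,1)[0],key=cv2.contourArea)
r=cv2.minAreaRect(k);print(r,V[m].mean());b=cv2.boxPoints(r);print(b.tolist(),onz(c,b,.053))
# top face only (brighter)
print(np.percentile(V[m],[5,25,50,75,95]))
A=c['pixels']; x,y,w,hh=cv2.boundingRect(k);x0=max(0,x-60);y0=max(0,y-90);C=A[y0:y+hh+20,x0:x+w+60];f=590/C.shape[0];print(x0,y0,f)
cv2.imwrite('pics/w2c.png',cv2.resize(C,None,fx=f,fy=f))
E
```

```text
time: 2.28
ee_pos: [0.6621, 0.0682, 0.2129]
orientation: [-2.079, -2.355, 0.001]
wrist_force: [1.3, -0.5, 0.6]
opening: 0.094
grasp_force: 0.0
((335.9999694824219, 161.99998474121094), (57.99999237060547, 17.999996185302734), 90.0) 119.42270992366412
[[326.9999694824219, 132.99998474121094], [344.9999694824219, 132.99998474121094], [344.9999694824219, 190.99998474121094], [326.9999694824219, 190.99998474121094]] [[0.65476098 0.15525987 0.053     ]
 [0.67108588 0.15731203 0.053     ]
 [0.67851765 0.1049505  0.053     ]
 [0.66149931 0.10280733 0.053     ]]
[ 79.  81. 111. 160. 165.]
267 43 3.4911242603550297
```

View pics/w2c.png

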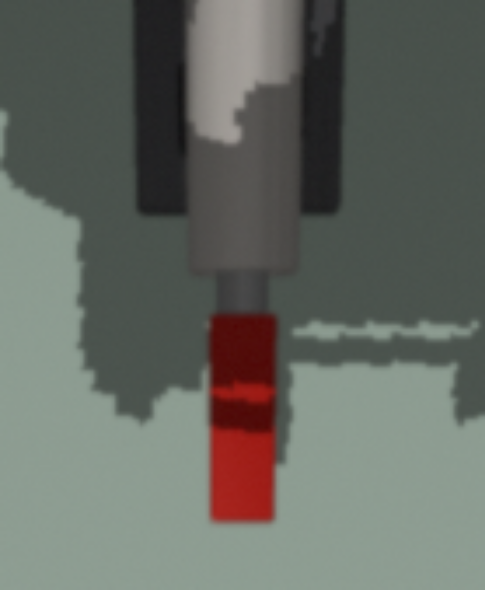

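The crop shows the handle axis vertical in the picture, so the tool yaw is aligned. The inner end is at px (336,133) and the outer end at (336,191). Descending and gripping near the inner end.

```bash
python3 -m inch '{"rot":[[0,0,0],[0,0,0],[0,0,0],[0,0,0],[0,0,0]],"linear":[[0.4,15.4,-16],[0.4,15.4,-16],[0.4,15.4,-16],[0.4,15.4,-16],[0.4,15.4,-16]],"claw":[100,100,100,100,100]}' 
python3 -m inch '{"rot":[[0,0,0],[0,0,0],[0,0,0],[0,0,0],[0,0,0]],"linear":[[0,0,-25],[0,0,-25],[0,0,-25],[0,0,-15],[0,0,-10]],"claw":[100,100,100,100,60]}' 
python3 -m inch '{"rot":[[0,0,0],[0,0,0],[0,0,0],[0,0,0],[0,0,0]],"linear":[[0,0,0],[0,0,0],[0,0,0],[0,0,0],[0,0,0]],"claw":[40,25,10,0,0]}' 40
python3 -m inch '{"rot":[[0,0,0],[0,0,0],[0,0,0],[0,0,0],[0,0,0]],"linear":[[0,0,0],[0,0,0],[0,0,0],[0,0,0],[0,0,0]],"claw":[0,0,0,0,0]}' 50
```

```text
time: 2.75
ee_pos: [0.6633, 0.1452, 0.1318]
orientation: [-2.082, -2.352, 0.001]
wrist_force: [-0.5, 0.0, -0.2]
opening: 0.0938
grasp_force: 0.0
time: 3.17
ee_pos: [0.662, 0.1445, 0.0303]
orientation: [-2.08, -2.35, 0.004]
wrist_force: [-0.1, 0.4, 0.2]
opening: 0.0899
grasp_force: 0.0
time: 3.58
ee_pos: [0.6648, 0.1442, 0.0351]
orientation: [2.081, 2.351, 0.003]
wrist_force: [-0.7, 0.1, 0.3]
opening: 0.0576
grasp_force: 0.0
time: 4.0
ee_pos: [0.6636, 0.1441, 0.0335]
orientation: [2.082, 2.352, -0.0]
wrist_force: [-0.1, -0.2, -0.6]
opening: 0.0242
grasp_force: 0.0
```

```bash
python3 -m inch '{"rot":[[0,0,0],[0,0,0],[0,0,0],[0,0,0],[0,0,0]],"linear":[[0,0,0],[0,0,0],[0,0,0],[0,0,0],[0,0,0]],"claw":[0,0,0,0,0]}' 55
```

```text
time: 4.42
ee_pos: [0.6637, 0.1442, 0.0334]
orientation: [2.082, 2.352, 0.0]
wrist_force: [0.2, -0.5, 0.4]
opening: 0.0176
grasp_force: 55.0
```

```bash
python3 -m inch '{"rot":[[0,0,0],[0,0,0],[0,0,0],[0,0,0],[0,0,0]],"linear":[[0,0,2],[0,0,1],[1,-8,0],[1.2,-10,0],[1.5,-12,0]],"claw":[0,0,0,0,0]}'
python3 -m inch '{"rot":[[0,0,0],[0,0,0],[0,0,0],[0,0,0],[0,0,0]],"linear":[[1.5,-12,0],[1.5,-12,0],[1.5,-12,0],[1.5,-12,0],[1.5,-12,0]],"claw":[0,0,0,0,0]}'
python3 -m inch '{"rot":[[0,0,0],[0,0,0],[0,0,0],[0,0,0],[0,0,0]],"linear":[[1.5,-12,0],[1.5,-12,0],[1.5,-12,0],[1.5,-12,0],[1.5,-12,0]],"claw":[0,0,0,0,0]}'
python3 -m inch '{"rot":[[0,0,0],[0,0,0],[0,0,0],[0,0,0],[0,0,0]],"linear":[[1.2,-10,0],[1,-8,0],[0,0,0],[0,0,0],[0,0,0]],"claw":[0,0,0,0,0]}'
python3 -c "
from h import *
c=snap('wrist','w3');snap('side','s3');cv2.imwrite('pics/v3.png',np.hstack([cv2.resize(c['pixels'],(400,300)),cv2.resize(load('s3')['pixels'][170:320,250:450],(400,300))]))"
```

```text
time: 4.83
ee_pos: [0.6672, 0.1133, 0.0362]
orientation: [-2.081, -2.353, 0.001]
wrist_force: [-0.2, -0.6, -2.3]
opening: 0.0176
grasp_force: 55.0
time: 5.25
ee_pos: [0.675, 0.0526, 0.0365]
orientation: [2.083, 2.352, 0.0]
wrist_force: [-0.0, -0.5, -2.4]
opening: 0.0174
grasp_force: 55.0
time: 5.67
ee_pos: [0.6825, -0.007, 0.0365]
orientation: [2.082, 2.352, 0.0]
wrist_force: [-0.2, -0.6, -2.6]
opening: 0.0175
grasp_force: 55.0
time: 6.08
ee_pos: [0.6844, -0.0234, 0.0364]
orientation: [-2.082, -2.352, -0.0]
wrist_force: [-1.0, 0.3, -2.4]
opening: 0.0182
grasp_force: 55.0
```

View pics/v3.png

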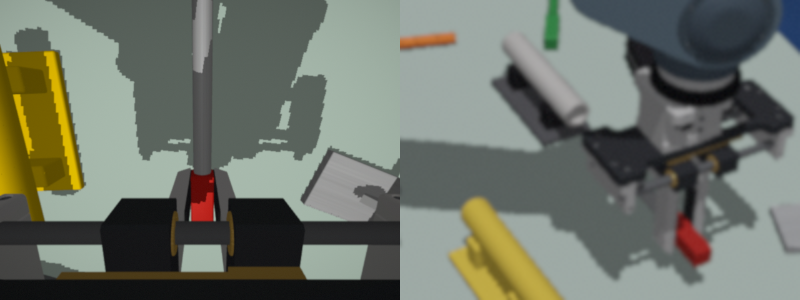

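The rod is out: about 168 mm drawn, the shaft is seen free of the tube at px (203,100), and the wrist carries about 2 N. Now the stage pose.

Run:
```python
from h import *
for f,(x0,y0,x1,y1) in(('top0',(435,225,525,330)),('side0',(270,350,400,465))):
    c=load(f);h=cv2.cvtColor(c['pixels'],cv2.COLOR_BGR2HSV);S,V=h[...,1].astype(int),h[...,2].astype(int)
    m=np.zeros(V.shape,np.uint8);m[y0:y1,x0:x1]=((S<28)&(V>(140 if f=='top0' else 120)))[y0:y1,x0:x1]
    m=cv2.morphologyEx(m,cv2.MORPH_OPEN,np.ones((3,3)))
    ks=cv2.findContours(m,0,1)[0]; k=np.vstack([q for q in ks if cv2.contourArea(q)>60]);
    P=onz(c,k.reshape(-1,2),.05)[:,:2]
    r=cv2.minAreaRect((P*1000).astype(np.float32));print(f,r)
c=load('top0');L=onz(c,[[466.7,278.3],[498.3,285]],.07);print(L,L.mean(0),np.degrees(np.arctan2(*(L[1]-L[0])[[1,0]])))
c=load('w3');g=cv2.cvtColor(c['pixels'],cv2.COLOR_BGR2HSV)
```

```text
top0 ((502.84637451171875, -226.8432159423828), (193.4401092529297, 229.71327209472656), 87.0682373046875)
side0 ((499.24481201171875, -225.9023895263672), (195.89183044433594, 208.49368286132812), 69.76759338378906)
[[ 0.4985265  -0.19152168  0.07      ]
 [ 0.48377187 -0.25688459  0.07      ]] [ 0.49114919 -0.22420313  0.07      ] -102.72040562468338
```

```bash
python3 -m inch '{"rot":[[0,0,0],[0,0,0],[0,0,0],[0,0,0],[0,0,0]],"linear":[[0,0,10],[0,0,20],[0,0,30],[0,0,30],[0,0,30]],"claw":[0,0,0,0,0]}'
python3 -m inch '{"rot":[[0,0,0],[0,0,0],[0,0,0],[0,0,0],[0,0,0]],"linear":[[0,0,30],[0,0,10],[0,0,0],[0,0,0],[0,0,0]],"claw":[0,0,0,0,0]}'
```

```text
time: 6.6
ee_pos: [0.6843, -0.0233, 0.1584]
orientation: [2.082, 2.353, 0.0]
wrist_force: [0.1, 0.1, -1.2]
opening: 0.0175
grasp_force: 55.0
time: 7.02
ee_pos: [0.6831, -0.0235, 0.1936]
orientation: [-2.08, -2.35, 0.004]
wrist_force: [-0.4, 0.0, -2.1]
opening: 0.0172
grasp_force: 55.0
```

```bash
python3 -m inch '{"rot":[[0,0,-2],[0,0,-2],[0,0,-2],[0,0,-2],[0,0,-2]],"linear":[[-10,-14,0],[-18,-24,0],[-20,-27,0],[-20,-27,0],[-20,-27,0]],"claw":[0,0,0,0,0]}'
python3 -m inch '{"rot":[[0,0,-2],[0,0,-2],[0,0,-2],[0,0,-2],[0,0,-1.8]],"linear":[[-20,-27,0],[-20,-27,0],[-20,-27,0],[-20,-26,0],[-20,-26,0]],"claw":[0,0,0,0,0]}'
python3 -m inch '{"rot":[[0,0,0],[0,0,0],[0,0,0],[0,0,0],[0,0,0]],"linear":[[-14,-16,0],[-7,-8,0],[0,0,0],[0,0,0],[0,0,0]],"claw":[0,0,0,0,0]}'
python3 -c "
from h import *
c=snap('wrist','w4');print(c['obs']['ee_pos'],c['obs']['wrist_force'])"
```

```text
time: 7.43
ee_pos: [0.5942, -0.1431, 0.1933]
orientation: [-2.277, -2.158, 0.003]
wrist_force: [0.2, -0.4, -1.3]
opening: 0.0178
grasp_force: 55.0
time: 7.85
ee_pos: [0.4943, -0.276, 0.1937]
orientation: [-2.454, -1.954, 0.001]
wrist_force: [-0.5, -0.1, -2.5]
opening: 0.0179
grasp_force: 55.0
time: 8.27
ee_pos: [0.476, -0.2987, 0.1957]
orientation: [-2.454, -1.96, -0.0]
wrist_force: [-0.6, -0.2, -2.1]
opening: 0.0175
grasp_force: 55.0
[ 0.47597918 -0.29866442  0.19566063] [-0.60477433 -0.1840466  -2.0932339 ]
```

View pics/w4.png

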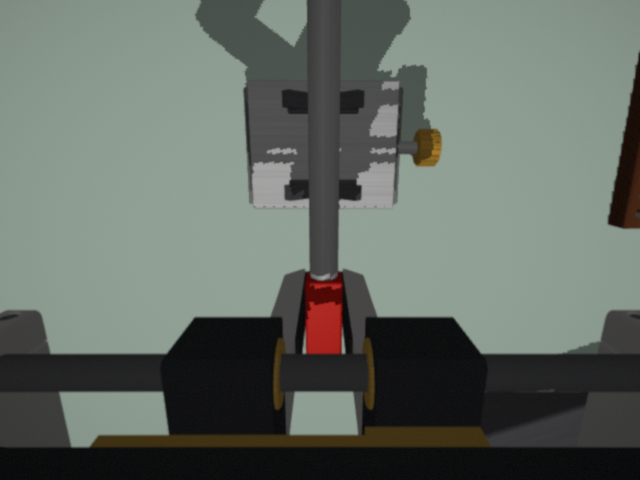

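The wrist view shows the rod over the stage: shaft at column ~323, far rest at (323,100), near rest at (323,188). It lines up with the V's. Checking numbers and droop.

Run:
```python
from h import *
c=load('w4')
R=onz(c,[[323,95],[323.5,184]],.095);P=onz(c,[[247,81],[400,81],[252,208],[397,208]],.05)
print(R,R.mean(0),P,P.mean(0)); d=R[0]-R[1];print(np.linalg.norm(d),np.degrees(np.arctan2(-d[1],-d[0])), np.degrees(np.arctan2(*(P[2:].mean(0)-P[:2].mean(0))[[1,0]])))
print([np.linalg.norm(P[i]-P[j]) for i,j in((0,1),(2,3),(0,2),(1,3))])
g=cv2.GaussianBlur(cv2.cvtColor(c['pixels'],6),(3,3),0).astype(int)
T=None
for r in(5,20,35,60,135,150,215,235,255,268):
    row=np.diff(g[r,295:355]);l=295+np.argmax(abs(row[:27]));rr=295+30+np.argmax(abs(row[30:]))
    o,D=rays(c,[[l,r],[rr,r]]);a=np.arccos(D[0]@D[1]/np.linalg.norm(D[0])/np.linalg.norm(D[1]));dist=.007/np.sin(a/2);v=D.sum(0);p=o+dist*v/np.linalg.norm(v);print(r,l,rr,p.round(4))
```

```text
[[ 0.50045346 -0.1896978   0.095     ]
 [ 0.48660385 -0.25271979  0.095     ]] [ 0.49352865 -0.22120879  0.095     ] [[ 0.44159204 -0.15866135  0.05      ]
 [ 0.56753103 -0.18711562  0.05      ]
 [ 0.41634106 -0.26393348  0.05      ]
 [ 0.54692669 -0.29338596  0.05      ]] [ 0.49309771 -0.2257741   0.05      ]
0.06452582840514785 -102.39421457016921 -102.23058510846099
[np.float64(0.1291134124917873), np.float64(0.1338658123036636), np.float64(0.10825817234273985), np.float64(0.10824935890608717)]
5 306 340 [ 0.505  -0.1709  0.2037]
20 306 340 [ 0.5036 -0.1768  0.2053]
35 298 340 [ 0.4992 -0.1907  0.2371]
60 306 340 [ 0.5001 -0.1923  0.2094]
135 307 339 [ 0.4936 -0.2211  0.208 ]
150 295 338 [ 0.4903 -0.2268  0.2495]
215 308 338 [ 0.4857 -0.256   0.2069]
235 308 337 [ 0.4832 -0.2661  0.2039]
255 309 337 [ 0.481  -0.277   0.2006]
268 309 337 [ 0.4796 -0.2831  0.2023]
```

The rod is level and centred within ~2 mm, with yaw error under 1°. Lowering.

```bash
python3 -m inch '{"rot":[[0,0,0],[0,0,0],[0,0,0],[0,0,0],[0,0,0]],"linear":[[0,0,-15],[0,0,-25],[0,0,-25],[0,0,-20],[0,0,-10]],"claw":[0,0,0,0,0]}'
python3 -m inch '{"rot":[[0,0,0],[0,0,0],[0,0,0],[0,0,0],[0,0,0]],"linear":[[0,0,-8],[0,0,-6],[0,0,-5],[0,0,-4],[0,0,0]],"claw":[0,0,0,0,0]}'
python3 -m inch '{"rot":[[0,0,0],[0,0,0],[0,0,0],[0,0,0],[0,0,0]],"linear":[[0,0,-2],[0,0,-1.5],[0,0,0],[0,0,0],[0,0,0]],"claw":[0,0,0,0,0]}'
```

```text
time: 8.73
ee_pos: [0.4749, -0.2975, 0.0984]
orientation: [-2.45, -1.959, 0.001]
wrist_force: [-1.0, 0.5, -2.5]
opening: 0.0173
grasp_force: 55.0
time: 9.15
ee_pos: [0.4757, -0.2998, 0.0784]
orientation: [2.456, 1.959, 0.0]
wrist_force: [-0.5, 0.3, -2.3]
opening: 0.0176
grasp_force: 55.0
time: 9.57
ee_pos: [0.4757, -0.3, 0.0752]
orientation: [2.456, 1.959, 0.0]
wrist_force: [0.8, -0.4, -2.5]
opening: 0.0176
grasp_force: 55.0
```

```bash
python3 -m inch '{"rot":[[0,0,0],[0,0,0],[0,0,0],[0,0,0],[0,0,0]],"linear":[[0,0,-1.5],[0,0,-1.5],[0,0,-1],[0,0,0],[0,0,0]],"claw":[0,0,0,0,0]}'
python3 -m inch '{"rot":[[0,0,0],[0,0,0],[0,0,0],[0,0,0],[0,0,0]],"linear":[[0,0,-0.7],[0,0,-0.5],[0,0,0],[0,0,0],[0,0,0]],"claw":[0,0,0,0,0]}'
```

```text
time: 9.98
ee_pos: [0.4754, -0.2998, 0.0708]
orientation: [-2.456, -1.959, 0.0]
wrist_force: [0.3, 0.1, -1.7]
opening: 0.0178
grasp_force: 55.0
time: 10.4
ee_pos: [0.4756, -0.2999, 0.07]
orientation: [2.456, 1.959, 0.0]
wrist_force: [-0.8, 0.4, -0.3]
opening: 0.0173
grasp_force: 55.0
```

```bash
python3 -m inch '{"rot":[[0,0,0],[0,0,0],[0,0,0],[0,0,0],[0,0,0]],"linear":[[0,0,-0.5],[0,0,-0.3],[0,0,0],[0,0,0],[0,0,0]],"claw":[0,0,0,0,0]}' 20
python3 -m inch '{"rot":[[0,0,0],[0,0,0],[0,0,0],[0,0,0],[0,0,0]],"linear":[[0,0,0],[0,0,0],[0,0,0],[0,0,0],[0,0,0]],"claw":[0,0,0,0,0]}' 5
```

```text
time: 10.82
ee_pos: [0.4758, -0.3, 0.0697]
orientation: [2.455, 1.959, 0.0]
wrist_force: [-2.0, 1.2, 5.1]
opening: 0.0178
grasp_force: 20.0
time: 11.23
ee_pos: [0.4757, -0.3, 0.0691]
orientation: [2.455, 1.959, -0.0]
wrist_force: [-1.8, -0.6, 2.9]
opening: 0.0181
grasp_force: 5.0
```

Seated. Releasing and backing straight up.

```bash
python3 -m inch '{"rot":[[0,0,0],[0,0,0],[0,0,0],[0,0,0],[0,0,0]],"linear":[[0,0,0],[0,0,0],[0,0,0],[0,0,0],[0,0,0]],"claw":[22,26,32,40,50]}'
python3 -m inch '{"rot":[[0,0,0],[0,0,0],[0,0,0],[0,0,0],[0,0,0]],"linear":[[0,0,0],[0,0,0],[0,0,0],[0,0,0],[0,0,0]],"claw":[60,70,70,70,70]}'
python3 -m inch '{"rot":[[0,0,0],[0,0,0],[0,0,0],[0,0,0],[0,0,0]],"linear":[[0,0,10],[0,0,25],[0,0,30],[0,0,30],[0,0,25]],"claw":[70,70,70,70,70]}'
python3 -m inch '{"rot":[[0,0,0],[0,0,0],[0,0,0],[0,0,0],[0,0,0]],"linear":[[0,-20,10],[0,-20,0],[0,0,0],[0,0,0],[0,0,0]],"claw":[70,70,70,70,70]}'
python3 - <<'E'
from h import *
c=snap('wrist','w5');snap('side','s5')
cv2.imwrite('pics/v5.png',np.hstack([cv2.resize(c['pixels'],(400,300)),cv2.resize(load('s5')['pixels'][330:480,220:420],(400,300))]))
E
```

```text
time: 11.65
ee_pos: [0.4755, -0.2997, 0.0687]
orientation: [-2.456, -1.959, -0.0]
wrist_force: [0.5, 0.3, -0.2]
opening: 0.0401
grasp_force: 0.0
time: 12.07
ee_pos: [0.4756, -0.2998, 0.069]
orientation: [2.456, 1.959, -0.0]
wrist_force: [0.1, 0.4, 0.5]
opening: 0.0659
grasp_force: 0.0
time: 12.48
ee_pos: [0.4759, -0.3002, 0.192]
orientation: [2.454, 1.958, 0.001]
wrist_force: [-0.1, -0.1, -0.1]
opening: 0.0657
grasp_force: 0.0
time: 12.9
ee_pos: [0.4753, -0.339, 0.1986]
orientation: [-2.455, -1.959, -0.0]
wrist_force: [0.4, -0.6, -0.5]
opening: 0.0655
grasp_force: 0.0
```

View pics/v5.png

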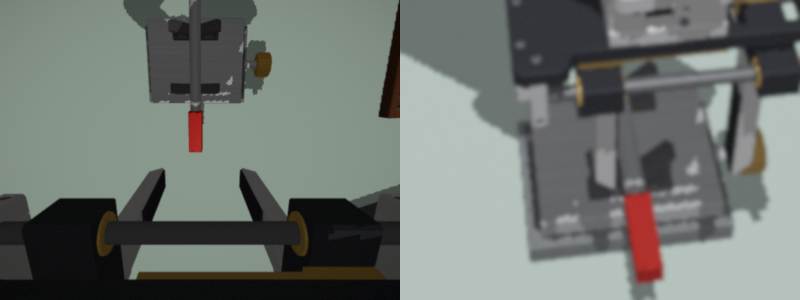

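The rod lies in both rests (shaft column ~195, handle (195,130) in the left panel) and the gripper is clear. A quick centring check before I hand in.

Run:
```python
from h import *
c=load('w5');h=cv2.cvtColor(c['pixels'],cv2.COLOR_BGR2HSV);H,S,V=[h[...,i].astype(int) for i in range(3)]
m=((H<5)|(H>175))&(S>150)&(V>60);m[:,:250]=0;m[:,400:]=0
k=max(cv2.findContours(m.astype(np.uint8),0,1)[0],key=cv2.contourArea);x,y,w,hh=cv2.boundingRect(k);print(x,y,w,hh)
P=onz(c,[[x+w/2,y],[x+w/2,y+hh]],.089);d=P[1]-P[0];n=d/np.linalg.norm(d);print(P,np.linalg.norm(d),np.degrees(np.arctan2(d[1],d[0])),'mid',P[0]-.065*n)
# stage plate corners from panel pixels
Q=onz(c,[[147*1.6,26*1.6],[246*1.6,19*1.6],[150*1.6,102*1.6],[244*1.6,102*1.6]],.05);R=onz(c,[[195*1.6,22*1.6],[195*1.6,84*1.6]],.095);print(Q.mean(0),R,R.mean(0))
```

```text
302 177 22 66
[[ 0.47876647 -0.28669938  0.089     ]
 [ 0.46625432 -0.33996309  0.089     ]] 0.05471358196966375 -103.21963667603485 mid [ 0.49363096 -0.22342184  0.089     ]
[ 0.49286826 -0.22777888  0.05      ] [[ 0.50107306 -0.18946059  0.095     ]
 [ 0.48561276 -0.25503771  0.095     ]] [ 0.49334291 -0.22224915  0.095     ]
```

Centred within a few mm.

```bash
python3 -c "
from h import *
print(bot.close_job())"
```

```text
the job is handed in; nothing more can be done
None
```

The red rod is drawn out, lying released in both V rests and measured within about 5 mm of centre; I left the blue rod alone and handed the job in at about 13 s (the hand-in returned no verdict).

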